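# Shut and bolt the stock case

### The job

The plywood stock case of findings stands open. Push its lid down onto the rubber seal, then squeeze the lid against the seal just far enough for the steel barrel bolt to line up with its keeper, push the bolt across by its knob until it is fully home through the keeper, and let go so that the bolt alone holds the lid. Be gentle: feel for the keeper, do not ram the bolt against it or crush the seal, and leave the pots, tray and pliers round the work where they are.

Things in the scene. Friction and masses are not known exactly. Their poses are not given: they have to be found in the camera images.
- case: Plywood stock case, 180 (x) x 270 (y) mm, fixed; origin at the centre of its underside, +x to its hinged back, -x is its front, y to its left, z up. The right part of its top (y < -44 mm) is a fixed deck, top 84 mm up. The lid covers y from -43 to +135 mm, x from -94 to +89 mm.
- lid (a joint): Angle (rad) of the 9 mm plywood lid; hinge axis along the case's y at x = +90.5, z = 75.5 mm of the case. 0 = flush with the deck (top 84 mm up, seal squeezed flat), larger = open. It stays where it is left (hinge friction about 2 N at the front edge); lying on the barely squeezed seal it reads 0.055 to 0.08.
- seal: Black hollow rubber bulb seal, 168 mm long, on the case's front rim under the lid's front edge; origin at the middle of its top, 89 mm up when free. It lifts the lid like a spring of 0.9 N/mm and gives 14 mm, to a hard stop with the lid flush: squeezing it flat takes about 16 N at the knob. More than 30 N on it crushes it.
- bolt (a joint): Travel (m) of the steel barrel bolt screwed on the lid: 0 = fully drawn back, 0.040 = fully home (stop). It slides towards the keeper, along the case's -y when the lid is shut, with about 2 N of friction and stays where it is left.
- knob (a point): Middle of the bolt's upright steel knob, 13 mm thick (14.4 at its head), top 14 mm above this point. 13 mm below this point is the upper face of the 16 x 28 mm saddle it stands on, where gripper tips may bear down; the barrels beyond its ends are 3 mm lower. Lid flush: at x = -55, z = 117, y = 44 mm minus the bolt's travel, in the case's frame.
- tip (a point): Centre of the flat end of the bolt's square 10 mm bar, 77 mm from the knob's axis along the bolt, 24 mm below the knob point. It must not press on the keeper with more than 25 N; the seal's own push through the bolt is under 16 N. It meets the keeper's eye after 17 to 21 mm of bolt travel.
- keeper: Adjustable steel keeper on the deck, in line with the bolt: fixed bracket 28 mm tall (origin under its middle on the deck, axes as the case's) holding an eye 14 mm long (y), opening 14 mm wide (x), 11.6 high. The eye was set by hand: its centre is 9.3 to 16 mm over the deck, not measured. The bolt's centre is 9 mm over the deck with the lid flush, about 18 with the lid resting on the seal.
- pot: Small white screw pot, 41 mm wide and 34 mm high, standing on the rear of the case's deck; bystander, origin under its centre.
- tall_pot: White screw pot, 45 mm wide, 38 mm high, on the table before the case; bystander, origin under its centre.
- bead_tray: Blue tray of beads, 66 x 90 x 20 mm, on the table before the case; bystander, origin under its centre.
- pliers: Red-handled pliers, 46 x 148 x 12 mm, lying left of the case; bystander, origin under their middle.

How it is judged:
By the outcome, as a careful person would: the job done as asked, in the order asked, and still so for the second after the job is handed in, with the robot touching nothing.
It also fails if it takes over 58 s, if anything falls off the work surface, if the arm or the gripper's body presses on something with over 40 N, if the wrist force passes 120 N, or if a joint passes its speed limit or range.

### The arm

A 7-joint arm with a two-finger parallel gripper is mounted at the origin on the work surface; the furniture and walls round the work are solid. World frame = base frame: x ahead of the robot, y to its left, z up, the work surface at z = 0. Lengths are in m, angles in rad, forces in N, time in s.
With the tool pointing down it reaches from about 0.425 to 0.925 m from the base axis. Payload 6.8 kg.
Tool frame: the origin (TCP) lies midway between the tips of the shut fingers; the grasp point (between the pads) lies 19 mm behind it; y points along the fingers, z is the direction in which the jaws open and shut, and the axes are right-handed (so a half turn about y gives the same grasp; the last joint's range is limited). The gripper opens to 85 mm and grips with 20 to 120 N. Pads are 22 mm wide; open, the fingers measure 114 mm over their backs; the gripper's body (76 mm by 85 mm) begins 54 mm behind the grasp point. The pads swing forward as they close: fully open they stand 13 mm farther back than shut.
Start: joints at [-1.324, 0.477, 0.022, 1.555, -0.011, 1.109, -0.083], TCP at [0.234, 0.633, 0.231] pointing down, gripper open.
Joint ranges: [-2.96, 2.96], [-0.34, 2.1], [-1.41, 1.46], [0.24, 2.44], [-1.37, 4.51], [0.17, 1.92], [-2.96, 2.96]. Speed limits (rad/s): [2.39, 2.39, 3.14, 3.14, 3.14, 3.14, 3.14].

### API

Orientations are given as a rotation vector (axis times angle).
In Python, from bench import r gives the robot as it stands.
- The arm moves only by the tool send_rows, never from a script. Its argument "rows" is text: rows parted by semicolons, each of 6 numbers parted by spaces: the shift along the world's x, y, z in m, then the turn, a rotation vector about the world's x, y, z in rad. A call has 1 to 20 rows; each row shifts and turns the commanded pose from where the row before left it; what a row does not reach is not made up. A row lasts 1/10 s, in which the tool goes at most 50 mm and 8.59 degrees, less where a joint would pass 70% of its speed; a pose out of reach is approached as far as the arm can. A call is refused whole if a number of a shift passes 0.05 or a number of a turn 0.15, either way. A call with a gripper value outside its range is refused whole. "grip" is the finger opening in m, from 0 to 0.0854, set as the call begins (left out, the last holds). The fingers move at their own pace and stop on an object; "grip_force" is the grip in N (left out, the last holds). Time passes only in rows, so rows that do not move let the fingers close. It gives the time, the measured TCP pose, the force and the opening at its end, in the units of the state.
- r.get_obs(): the state, without advancing time (a new reading comes with each control period).
- r.grab_frame(name): name is "scene" or "top" or "wrist"; returns a dict with "pixels" (400x640x3 uint8, red, green, blue), "intrinsics" (3x3 intrinsics, pixels), "position" and "orientation" of the camera in the world. Camera axes: x right, y up, looking along -z (the intrinsics and any distortion apply to the point x, -y, -z); pixel columns grow to the right and rows downward; lengths in m; the calibration is good to about 2 mm. A picture is of the moment at which its call begins. There is no depth.
- r.hand_in(): hands the job in, once; it reports no verdict.
The state is a dict: "clock": time; "joints": joint angles; "qvel": joint speeds; "tau": joint torques, N m; "tcp_pos": TCP position; "orientation": TCP orientation; "contact_force": force on the tool from outside, world axes, zero at the start; "moment": the same for the moment, N m; "grip_width": finger opening in m.
Only numpy, scipy, OpenCV 4.12 (cv2) and the standard library are available. Lean on these libraries where they do the work, as an engineer would, in place of code of your own. Each camera call takes 0.05 s, during which the arm holds its last target.

## Working session

There is one attempt and no reset: what is moved stays moved. The work goes in short steps, Python scripts to look and compute and a tool call to move; the robot and the scene stay as the last step left them, time stands still between calls to the robot, and variables do not carry over. Pictures are saved under pics/ and viewed, and the job is handed in when it is done.

Besides the shell and the picture viewer there is one more tool, called after "Call:" as name(argument=value, ...) on one line, values as JSON. send_rows: Moves the arm, as the interface text tells. Its arguments: {"type":"object","properties":{"rows":{"type":"string"},"grip":{"type":"number"},"grip_force":{"type":"number"}},"required":["rows"]}

```bash
ls; mkdir -p pics
python3 - <<'E'
from bench import r
import cv2
o=r.get_obs(); print(o)
for n in ["scene","top","wrist"]:
    f=r.grab_frame(n); cv2.imwrite(f"pics/{n}0.png",f["pixels"][:,:,::-1]); print(n,f["intrinsics"],f["position"],f["orientation"], [k for k in f])
E
```

```text
pics
{'clock': 0.0, 'joints': array([-1.32407427,  0.47779345,  0.02235473,  1.55648728, -0.0115128 ,
        1.10928053, -0.08304922]), 'qvel': array([ 4.06507102e-04, -8.51861669e-04,  1.62943700e-04,  1.04684833e-05,
       -6.26677954e-05, -1.31976061e-03, -7.30822111e-04]), 'tau': array([ 6.01403517e-04, -5.96453762e+01,  1.60857640e+00, -2.81193280e+01,
        1.25494946e-02,  9.35210672e-03,  1.87404157e-05]), 'tcp_pos': array([0.23432111, 0.63237793, 0.23031533]), 'orientation': array([-1.55464611,  0.27859332, -0.27828788]), 'contact_force': array([-1.13871052,  0.09455058, -0.19571422]), 'moment': array([0.00879982, 0.00476932, 0.03608196]), 'grip_width': 0.08559243527034167}
scene [[397.08121085   0.         327.58654413]
 [  0.         397.08121085 200.04743238]
 [  0.           0.           1.        ]] [ 0.05772729 -0.35754256  0.4443886 ] [ 1.12163009 -0.33870094 -0.54585921] ['pixels', 'intrinsics', 'position', 'orientation']
top [[377.83161411   0.         317.68837558]
 [  0.         377.83161411 202.06621812]
 [  0.           0.           1.        ]] [0.37665778 0.31266282 0.92745708] [ 0.10456907 -0.10483926 -1.57608291] ['pixels', 'intrinsics', 'position', 'orientation']
wrist [[336.77790734   0.         323.69709493]
 [  0.         336.77790734 201.29024331]
 [  0.           0.           1.        ]] [0.16850191 0.65716196 0.37316233] [-0.25047098 -0.17177444  1.20745057] ['pixels', 'intrinsics', 'position', 'orientation']
```

View pics/scene0.png

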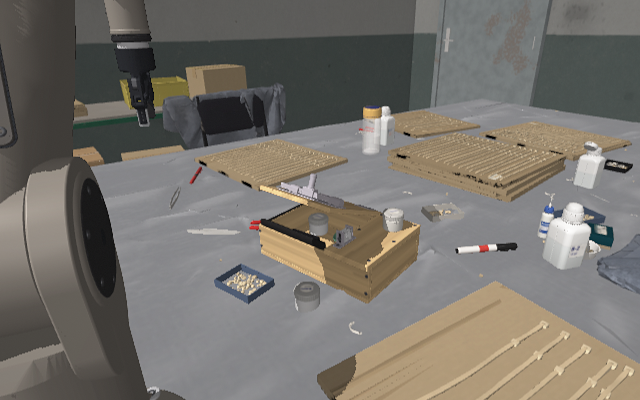

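View pics/top0.png

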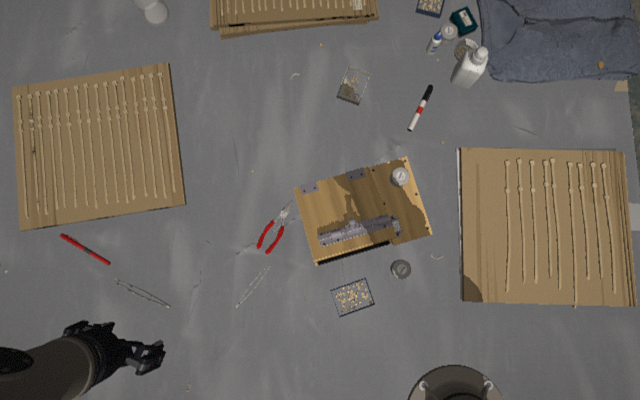

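View pics/wrist0.png

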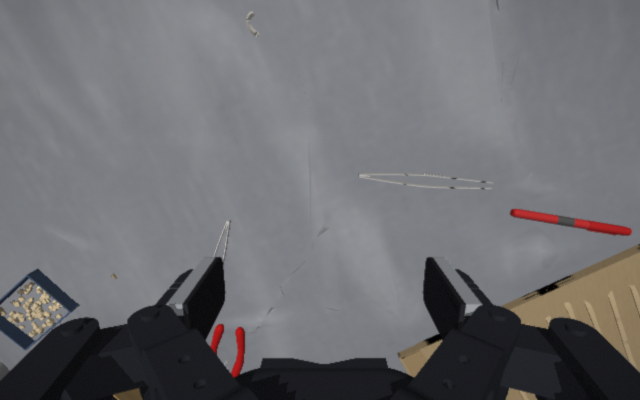

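```bash
cat > h.py <<'E'
import numpy as np, cv2
from scipy.spatial.transform import Rotation as R
def proj(f,P):
    P=np.atleast_2d(P); M=R.from_rotvec(f["orientation"]).as_matrix()
    c=(P-f["position"])@M; c=c*[1,-1,-1]; u=c@np.array(f["intrinsics"]).T
    return u[:,:2]/u[:,2:]
def back(f,uv,z):
    uv=np.atleast_2d(uv).astype(float); d=np.c_[uv,np.ones(len(uv))]@np.linalg.inv(f["intrinsics"]).T
    d=d*[1,-1,-1]@R.from_rotvec(f["orientation"]).as_matrix().T
    return f["position"]+d*((z-f["position"][2])/d[:,2])[:,None]
def crop(f,x0,y0,x1,y1,name,s=4):
    im=np.ascontiguousarray(f["pixels"][y0:y1,x0:x1,::-1]); cv2.imwrite("pics/"+name,cv2.resize(im,None,fx=s,fy=s,interpolation=cv2.INTER_CUBIC))
E
python3 - <<'E'
from bench import r
from h import *
f=r.grab_frame("top"); crop(f,250,145,450,285,"topc.png")
print(back(f,[[428,234],[407,157],[316,264],[296,187]],.084))
M=R.from_rotvec(f["orientation"]).as_matrix();print(M)
print(R.from_rotvec(r.get_obs()["orientation"]).as_matrix())
f=r.grab_frame("scene"); crop(f,180,150,440,320,"scenec.png",3)
E
```

```text
[[0.41598866 0.06699329 0.084     ]
 [0.5921194  0.10686091 0.084     ]
 [0.35198132 0.31687088 0.084     ]
 [0.52447052 0.36091637 0.084     ]]
[[-7.81001764e-03  9.91112977e-01 -1.32793336e-01]
 [-9.99969441e-01 -7.78716299e-03  6.91455454e-04]
 [-3.48772882e-04  1.32794679e-01  9.91143507e-01]]
[[ 9.37733449e-01 -3.20244576e-04  3.47355546e-01]
 [-3.47355684e-01 -1.10334155e-03  9.37732804e-01]
 [ 8.29479622e-05 -9.99999340e-01 -1.14587905e-03]]
```

View pics/topc.png

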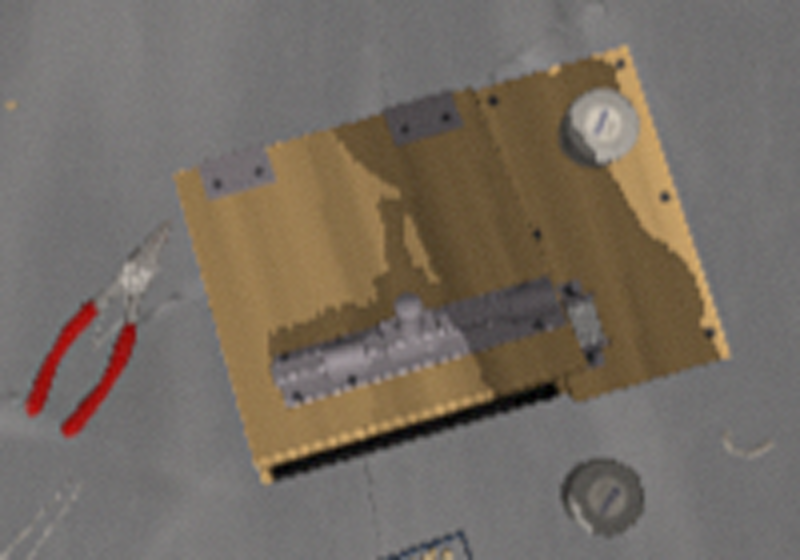

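View pics/scenec.png

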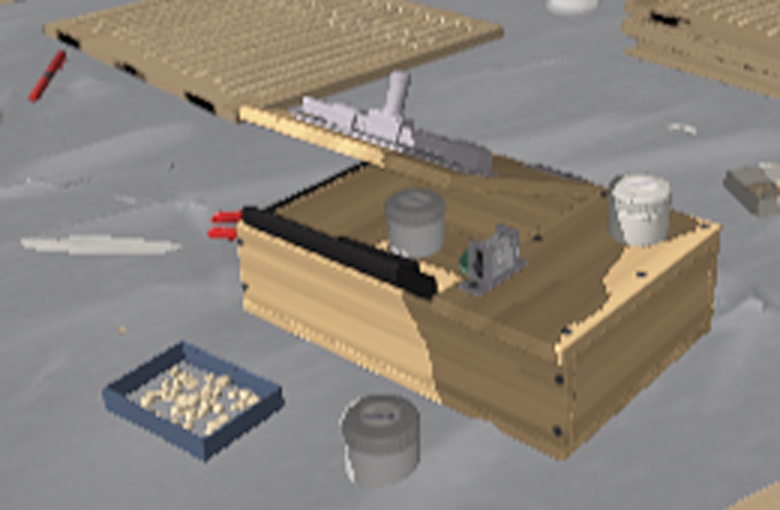

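```bash
cat > fit.py <<'E'
from bench import r
from h import *
from scipy.optimize import least_squares
ft=r.grab_frame("top"); fs=r.grab_frame("scene")
T=lambda x,y:(250+x/4,145+y/4); S=lambda x,y:(180+x/3,150+y/3)
mm=1e-3
obs=[(ft,(-90,-135,84),T(728,358),0),(ft,(90,-135,84),T(628,47),0),(ft,(-90,-44,84),T(577,400),0),
(fs,(-90,-135,84),S(560,350),0),(fs,(-90,-135,0),S(563,457),0),(fs,(90,-135,84),S(718,228),0),(fs,(90,-135,0),S(712,325),0),(fs,(-90,135,0),S(243,310),0),
(ft,(89,135,84),T(177,175),1),(ft,(-94,135,75),T(264,482),1),(fs,(-94,135,84),S(240,106),1),
(ft,(-55,44,131),T(407,300),1),(fs,(-55,44,131),S(401,74),1)]
def lidpt(p,th):
    d=np.array(p,float)-[90.5,0,75.5]; c,s=np.cos(th),np.sin(th)
    return np.array([90.5+c*d[0]+s*d[2],d[1],75.5-s*d[0]+c*d[2]])
def w(p,q,l):
    p=np.array(p,float)
    if l: p=lidpt(p,q[3])
    c,s=np.cos(q[2]),np.sin(q[2]); p=p*mm
    return np.array([q[0]+c*p[0]-s*p[1],q[1]+s*p[0]+c*p[1],p[2]])
def res(q): return np.concatenate([proj(f,w(p,q,l))[0]-np.array(uv) for f,p,uv,l in obs])
if __name__=="__main__":
    s=least_squares(res,[.47,.21,.24,.4],loss="soft_l1"); print(s.x); print(res(s.x).reshape(-1,2).round(1))
    q=s.x
    print("knob",w((-55,44,117),q,1),"flush",w((-55,44,117),q,0),"lidfront",w((-94,0,84),q,1))
    print("keeper flush",w((-55,-60,84),q,0))
    print("keeper top px top", proj(ft,w((-55,-60,112),q,0)), "scene", proj(fs,w((-55,-60,112),q,0)), S(495,228))
    for z in (84,112): print("keeper by top px", back(ft,T(583,322),z*mm))
E
python3 fit.py
```

```text
[0.46949416 0.2104399  0.27796771 0.40781086]
[[ 0.9 -2.3]
 [ 0.7 -0.2]
 [-0.2 -1.3]
 [ 1.7 -0.1]
 [-0.6  5.9]
 [ 0.9 -0. ]
 [-0.4  4.4]
 [-0.7  3. ]
 [-0.3 -0.4]
 [-1.  -2.8]
 [-0.7 -0.1]
 [-0.8  1.5]
 [-1.9 -0.6]]
knob [0.43183305 0.24544946 0.17130203] flush [0.40453165 0.23765886 0.117     ] lidfront [0.39689388 0.18972303 0.15647575]
keeper flush [0.43306945 0.13765089 0.084     ]
keeper top px top [[398.66435131 225.69214908]] scene [[344.5220371 229.9348673]] (345.0, 226.0)
keeper by top px [[0.43548674 0.13813478 0.084     ]]
keeper by top px [[0.43353381 0.14392853 0.112     ]]
```

Run:
```python
import fit
from fit import *
w0=w
def wz(p,q,l): return w0(p,q,l)+[0,0,q[4]]
fit.w=wz
for obs in (fit.obs,[o for o in fit.obs if o[1][2]!=0]):
    fit.obs=obs
    s=least_squares(fit.res,[.47,.21,.24,.4,0],loss="soft_l1"); print(s.x,s.cost); print(fit.res(s.x).reshape(-1,2).round(1).tolist())
q=[.4695,.21044,.278,.408]
fs=fit.fs; im=np.ascontiguousarray(cv2.resize(fs["pixels"][150:320,180:440,::-1],None,fx=3,fy=3,interpolation=cv2.INTER_CUBIC))
for p in [(-90,-135,84),(-90,-135,0),(90,-135,84),(90,-135,0),(-90,135,0),(-90,-44,84),(-55,-60,84),(-55,-60,112)]:
    u=(proj(fs,w0(p,q,0))[0]-[180,150])*3; cv2.drawMarker(im,tuple(int(a) for a in u),(0,0,255),0,12)
cv2.imwrite("pics/ov.png",im)
```

```text
[0.46917016 0.21016096 0.27500778 0.39852835 0.00184465] 19.659623082009528
[[1.2, -2.0], [1.1, -0.1], [-0.0, -1.0], [1.4, -0.8], [-0.9, 5.2], [1.0, -0.7], [-0.3, 3.9], [-0.8, 2.2], [-0.2, -0.6], [-0.9, -2.4], [-1.0, -0.1], [-0.6, 2.0], [-2.3, -0.8]]
[ 4.68041437e-01  2.10077322e-01  2.76066909e-01  4.13532817e-01
 -4.49489117e-04] 8.082187500107093
[[1.0, -1.5], [0.9, 0.6], [-0.2, -0.5], [1.0, 0.6], [0.5, 0.5], [-0.1, 0.1], [-1.0, -2.3], [-1.0, -0.2], [-0.8, 1.8], [-2.2, -0.6]]
```

View pics/ov.png

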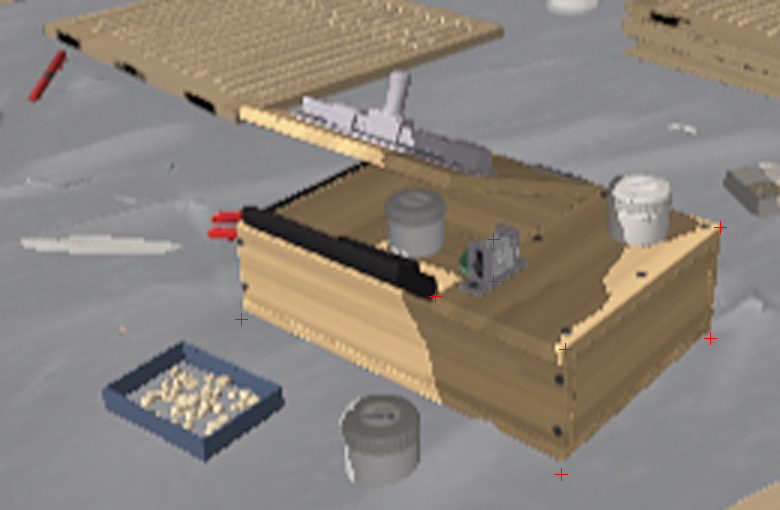

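Call:
send_rows(rows="0.007 -0.014 0.001 0 0 0.02;0.012 -0.024 0.002 0 0 0.045;0.0145 -0.0285 0.002 0 0 0.047;0.0145 -0.0285 0.002 0 0 0.047;0.0145 -0.0285 0.002 0 0 0.047;0.0145 -0.0285 0.002 0 0 0.047;0.0145 -0.0285 0.002 0 0 0.047;0.0145 -0.0285 0.002 0 0 0.047;0.0145 -0.0285 0.002 0 0 0.047;0.0145 -0.0285 0.002 0 0 0.047;0.0145 -0.0285 0.002 0 0 0.047;0.0145 -0.0285 0.002 0 0 0.047;0.0145 -0.0285 0.002 0 0 0.047;0.0145 -0.0285 0.002 0 0 0.047;0.005 -0.008 0 0 0 0.003;0 0 0 0 0 0", grip=0.036)

```text
clock: 2.05
tcp_pos: [0.4333, 0.2437, 0.2585]
orientation: [-1.56, -0.215, 0.214]
contact_force: [-0.7, -0.3, 0.5]
grip_width: 0.036
```

```bash
cat > st.py <<'E'
from bench import r
from h import *
o=r.get_obs(); print(round(o["clock"],2),"tcp",o["tcp_pos"].round(4),"F",o["contact_force"].round(1),"g",round(o["grip_width"],4)); M=R.from_rotvec(o["orientation"]).as_matrix(); print("toolz",M[:,2].round(3),"tooly",M[:,1].round(3),"j",o["joints"].round(2))
yaw=.2765;ax=np.array([np.cos(yaw),np.sin(yaw),0]);ay=np.array([-np.sin(yaw),np.cos(yaw),0])
d=o["tcp_pos"]-[.469,.2102,0]; print("case mm",(np.array([d@ax,d@ay,d[2]])*1000).round(1),"Fcase",round(o["contact_force"]@ax,1),round(o["contact_force"]@ay,1))
E
python3 st.py
python3 - <<'E'
from bench import r
from h import *
f=r.grab_frame("wrist"); cv2.imwrite("pics/w1.png",f["pixels"][:,:,::-1]); print(f["position"],f["orientation"])
f=r.grab_frame("scene"); crop(f,200,80,440,280,"s1.png",3)
E
```

```text
2.05 tcp [0.4333 0.2437 0.2585] F [-0.7 -0.3  0.5] g 0.036
toolz [-0.27   0.963  0.   ] tooly [ 0.  0. -1.] j [-0.73  0.15  0.1   1.95 -0.02  1.04  1.22]
case mm [-25.2  42.  258.5] Fcase -0.7 -0.1
[0.36553739 0.22424144 0.40124883] [-0.20036227 -0.26214027  1.83011019]
```

View pics/w1.png

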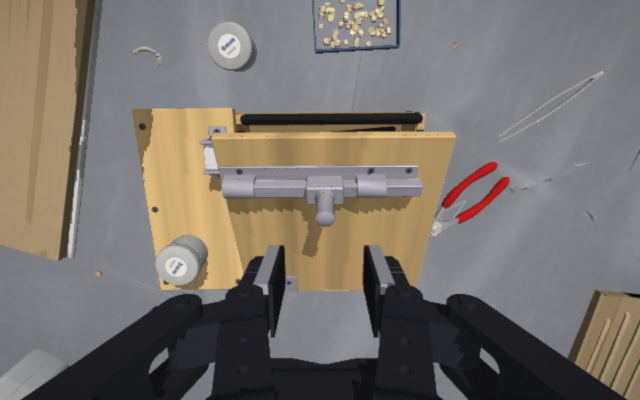

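View pics/s1.png

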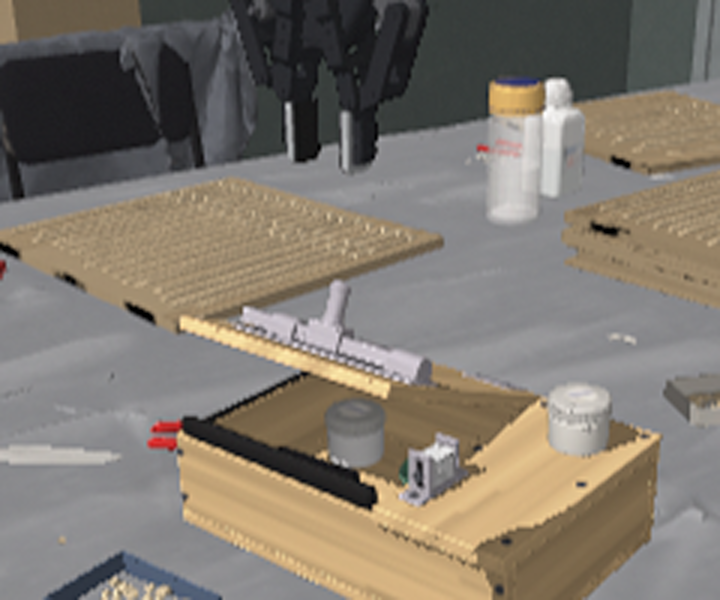

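Run:
```python
import fit
from fit import *
fw=r.grab_frame("wrist")
fit.obs=[o for o in fit.obs if o[1][2]!=0]+[(fw,(-55,44,131),(325,219),1),(fw,(-90,-135,84),(134,110),0),(fw,(90,-135,84),(161,290),0),(fw,(-94,135,84),(455,132),1),(fw,(-94,-43,84),(216,133),1)]
w0=w
fit.w=lambda p,q,l: w0(p,q,l)+[0,0,q[4]]
s=least_squares(fit.res,[.47,.21,.24,.4,0],loss="soft_l1"); q=s.x;print(s.x,s.cost); print(fit.res(s.x).reshape(-1,2).round(1).tolist())
for p in [(-55,44,117),(-55,44,104),(-94,44,84)]: print(p,fit.w(p,q,1),fit.w(p,[*q[:3],.07,q[4]],1),fit.w(p,q,0))
```

```text
[ 0.4681972   0.21335392  0.28085016  0.41221215 -0.00180339] 33.582870960144916
[[-0.6, -1.9], [-0.9, 0.5], [-1.6, -0.7], [0.2, 0.3], [-0.8, 0.3], [-1.6, 0.5], [-2.3, -2.1], [-1.8, 0.2], [-2.4, 2.0], [-3.1, -0.3], [2.6, -1.1], [-3.2, 0.2], [-2.7, -4.6], [-0.8, 1.2], [-9.9, 0.6]]
(-55, 44, 117) [0.43084156 0.24837196 0.17001314] [0.40628777 0.2412888  0.12527166] [0.4031565  0.24038551 0.11519661]
(-55, 44, 104) [0.42583733 0.24692836 0.15810206] [0.40541414 0.24103678 0.11230349] [0.4031565  0.24038551 0.10219661]
(-94, 44, 84) [0.38380532 0.23480318 0.15540218] [0.36668987 0.2298658  0.09508025] [0.36568451 0.22957578 0.08219661]
```

Call:
send_rows(rows="-0.003 0.0005 -0.02 0 0 0;-0.003 0.0005 -0.025 0 0 0;0 0 -0.02 0 0 0;0 0 -0.012 0 0 0;0 0 -0.005 0 0 0;0 0 0 0 0 0")

```text
clock: 2.9
tcp_pos: [0.4263, 0.2463, 0.1761]
orientation: [-1.56, -0.218, 0.219]
contact_force: [-0.2, -0.0, -0.3]
grip_width: 0.036
```

```bash
python3 st.py
python3 - <<'E'
from bench import r
from h import *
f=r.grab_frame("wrist"); cv2.imwrite("pics/w2.png",f["pixels"][:,:,::-1])
f=r.grab_frame("scene"); crop(f,240,120,400,260,"s2.png",4)
E
```

```text
2.9 tcp [0.4263 0.2463 0.1761] F [-0.2 -0.  -0.3] g 0.036
toolz [-0.274  0.962 -0.   ] tooly [-0.001 -0.    -1.   ] j [-0.73  0.24  0.09  2.04 -0.03  0.85  1.23]
case mm [-31.2  46.4 176.1] Fcase -0.2 0.0
```

View pics/w2.png

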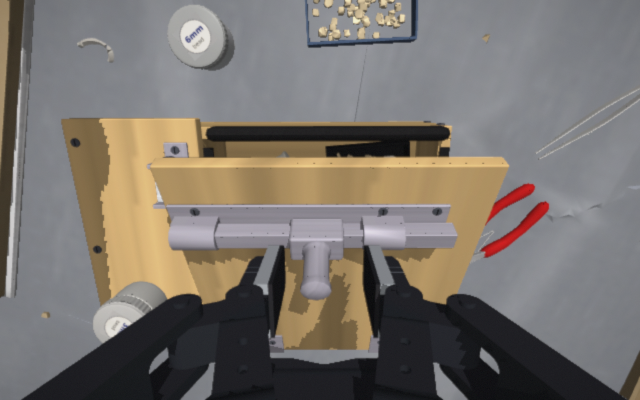

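View pics/s2.png

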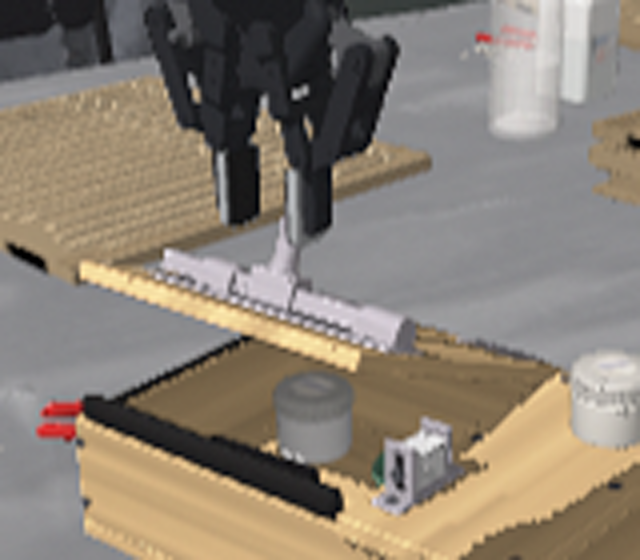

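Call:
send_rows(rows="0.0005 -0.0015 0 0 0 0;0 0 -0.004 0 0 0;0 0 -0.004 0 0 0;0 0 -0.003 0 0 0;0 0 0 0 0 0", grip=0.023, grip_force=20)

```text
clock: 3.5
tcp_pos: [0.4267, 0.2443, 0.1648]
orientation: [-1.56, -0.217, 0.218]
contact_force: [0.0, -0.5, -0.4]
grip_width: 0.0229
```

```bash
python3 st.py
python3 - <<'E'
from bench import r
from h import *
f=r.grab_frame("wrist"); crop(f,200,180,460,380,"w3.png",3)
E
```

```text
3.5 tcp [0.4267 0.2443 0.1648] F [ 0.  -0.5 -0.4] g 0.0229
toolz [-0.274  0.962 -0.   ] tooly [-0.001 -0.001 -1.   ] j [-0.72  0.26  0.09  2.06 -0.03  0.83  1.23]
case mm [-31.4  44.3 164.8] Fcase -0.1 -0.4
```

View pics/w3.png

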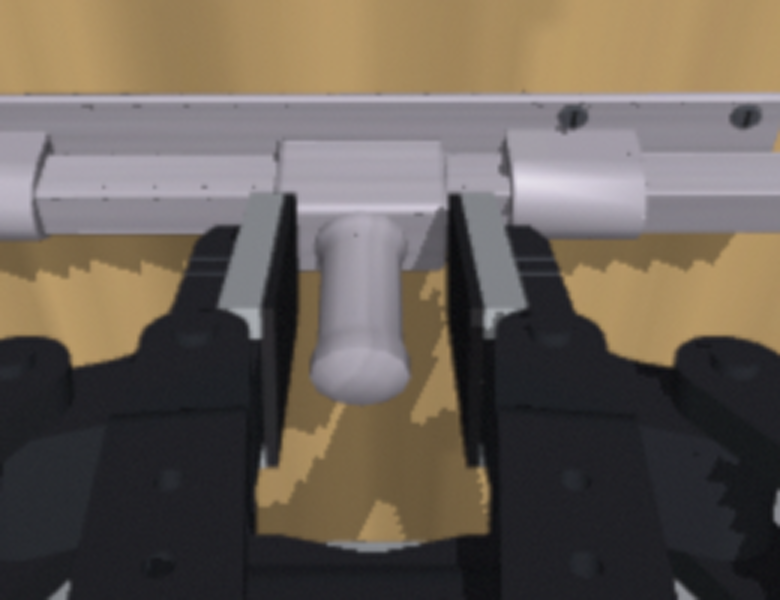

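Call:
send_rows(rows="0.0005 -0.0015 -0.003 0 0 0;0 0 -0.003 0 0 0;0 0 -0.003 0 0 0;-0.001 0 -0.003 0 0 0;-0.001 0 -0.003 0 0 0;0 0 0 0 0 0")

```text
clock: 4.15
tcp_pos: [0.4251, 0.2429, 0.1498]
orientation: [-1.56, -0.217, 0.218]
contact_force: [0.1, 0.3, 0.4]
grip_width: 0.0229
```

```bash
python3 st.py
```

```text
4.15 tcp [0.4251 0.2429 0.1498] F [0.1 0.3 0.4] g 0.0229
toolz [-0.274  0.962 -0.   ] tooly [-0.001 -0.    -1.   ] j [-0.72  0.28  0.09  2.07 -0.03  0.79  1.24]
case mm [-33.3  43.4 149.8] Fcase 0.2 0.3
```

Call:
send_rows(rows="-0.001 0 -0.003 0 0 0;-0.001 0 -0.003 0 0 0;-0.001 0 -0.003 0 0 0;-0.001 0 -0.003 0 0 0;0 0 0 0 0 0")

```text
clock: 4.65
tcp_pos: [0.4211, 0.2428, 0.1378]
orientation: [-1.56, -0.217, 0.218]
contact_force: [0.2, -0.4, -0.1]
grip_width: 0.0228
```

```bash
python3 st.py;  python3 - <<'E'
from bench import r
from h import *
f=r.grab_frame("wrist"); crop(f,160,100,480,340,"w4.png",2)
f=r.grab_frame("scene"); crop(f,240,120,400,260,"s4.png",4)
E
```

```text
4.65 tcp [0.4211 0.2428 0.1378] F [ 0.2 -0.4 -0.1] g 0.0228
toolz [-0.274  0.962 -0.   ] tooly [-0.001 -0.    -1.   ] j [-0.72  0.29  0.09  2.09 -0.04  0.76  1.23]
case mm [-37.2  44.5 137.8] Fcase 0.1 -0.5
```

View pics/w4.png

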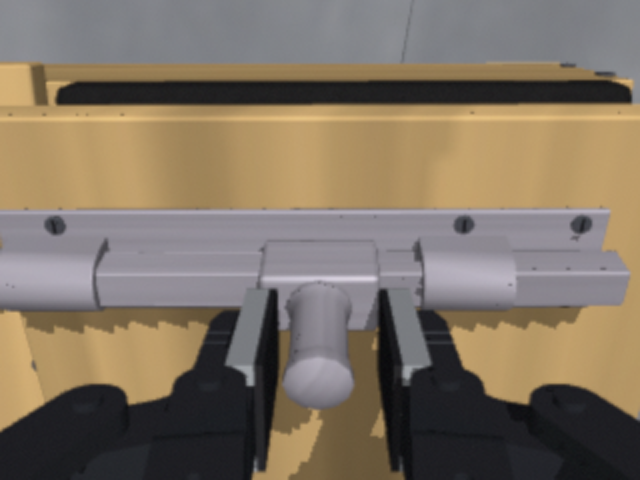

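View pics/s4.png

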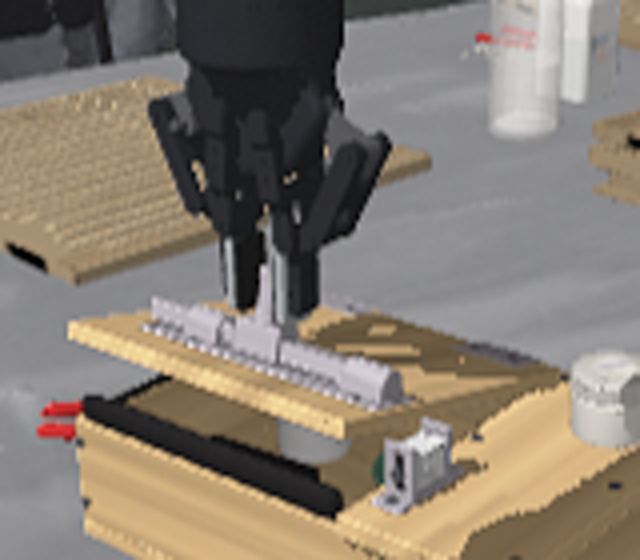

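Call:
send_rows(rows="-0.004 -0.001 -0.001 0 0 0;-0.003 -0.001 -0.003 0 0 0;-0.002 -0.0005 -0.003 0 0 0;-0.002 -0.0005 -0.003 0 0 0;-0.001 -0.0005 -0.003 0 0 0;-0.001 -0.0005 -0.003 0 0 0;0 0 0 0 0 0")

```text
clock: 5.45
tcp_pos: [0.408, 0.2386, 0.1218]
orientation: [-1.56, -0.217, 0.218]
contact_force: [0.1, -0.8, -0.4]
grip_width: 0.0227
```

```bash
python3 st.py;  python3 - <<'E'
from bench import r
from h import *
f=r.grab_frame("wrist"); crop(f,160,100,480,340,"w5.png",2)
f=r.grab_frame("scene"); crop(f,240,120,400,260,"s5.png",4)
E
```

```text
5.45 tcp [0.408  0.2386 0.1218] F [ 0.1 -0.8 -0.4] g 0.0227
toolz [-0.274  0.962 -0.   ] tooly [-0.001 -0.001 -1.   ] j [-0.73  0.3   0.08  2.13 -0.04  0.71  1.22]
case mm [-50.9  44.  121.8] Fcase -0.1 -0.7
```

View pics/w5.png

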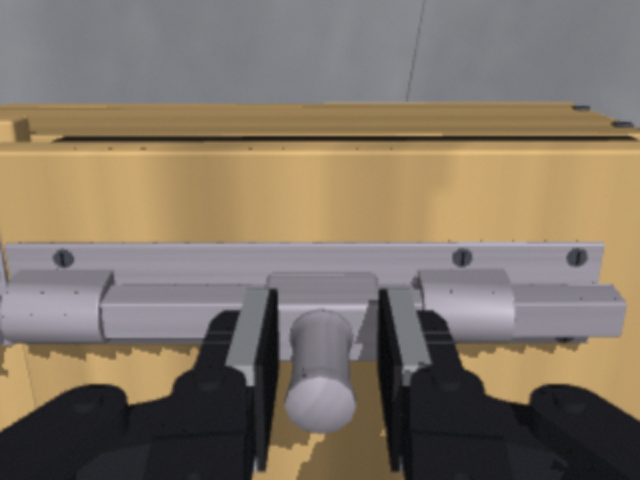

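View pics/s5.png

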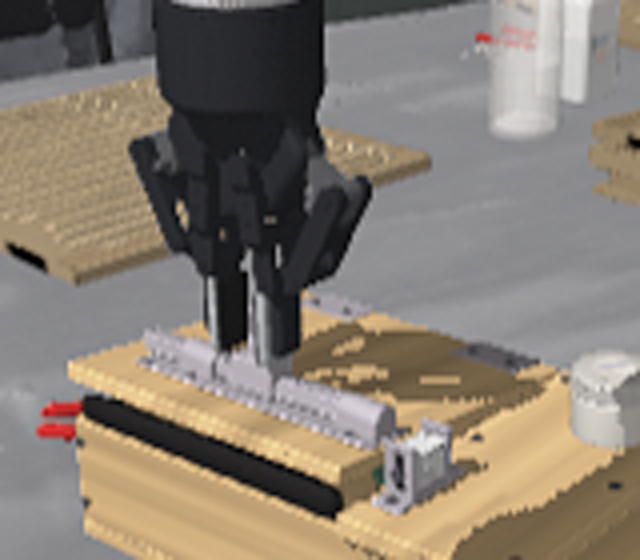

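Call:
send_rows(rows="0.0002 -0.0008 -0.002 0 0 0;0 -0.0007 -0.002 0 0 0;-0.0005 0 -0.002 0 0 0;0 0 0 0 0 0")

```text
clock: 5.95
tcp_pos: [0.4081, 0.2373, 0.116]
orientation: [-1.56, -0.217, 0.218]
contact_force: [0.2, 0.4, 0.1]
grip_width: 0.023
```

Call:
send_rows(rows="-0.0005 0 -0.002 0 0 0;0 0 0 0 0 0")

```text
clock: 6.15
tcp_pos: [0.4077, 0.2373, 0.1142]
orientation: [-1.56, -0.217, 0.217]
contact_force: [-0.5, -0.7, 1.1]
grip_width: 0.0229
```

```bash
python3 st.py
```

```text
6.15 tcp [0.4077 0.2373 0.1142] F [-0.5 -0.7  1.1] g 0.0229
toolz [-0.274  0.962 -0.   ] tooly [ 0. -0. -1.] j [-0.73  0.31  0.08  2.14 -0.04  0.69  1.23]
case mm [-51.5  42.8 114.2] Fcase -0.7 -0.5
```

Call:
send_rows(rows="0 0 0.003 0 0 0;0 0 0.001 0 0 0;0 0 0 0 0 0;0 0 0 0 0 0", grip=0.008, grip_force=25)

```text
clock: 6.55
tcp_pos: [0.408, 0.2374, 0.1184]
orientation: [-1.56, -0.218, 0.217]
contact_force: [2.7, 0.5, -1.9]
grip_width: 0.0118
```

```bash
python3 st.py;  python3 - <<'E'
from bench import r
from h import *
f=r.grab_frame("wrist"); crop(f,100,100,480,340,"w6.png",2)
f=r.grab_frame("scene"); crop(f,260,160,380,260,"s6.png",6)
E
```

```text
6.55 tcp [0.408  0.2374 0.1184] F [ 2.7  0.5 -1.9] g 0.0118
toolz [-0.273  0.962 -0.   ] tooly [ 0.001  0.    -1.   ] j [-0.73  0.3   0.08  2.14 -0.04  0.7   1.22]
case mm [-51.2  42.8 118.4] Fcase 2.7 -0.2
```

View pics/w6.png

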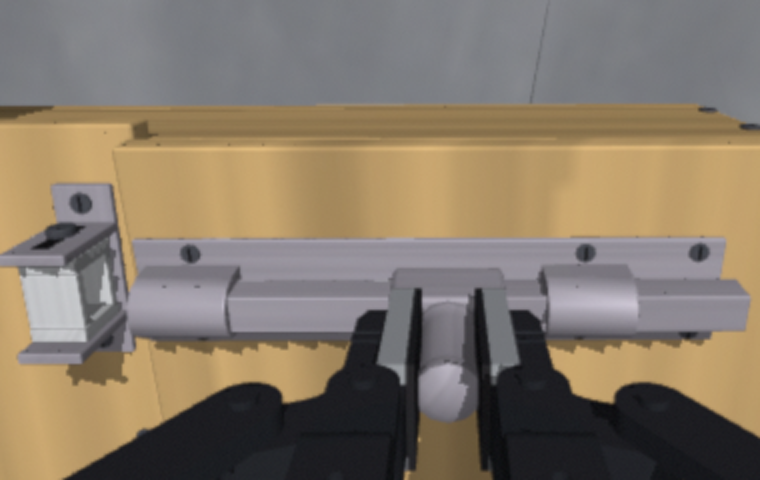

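View pics/s6.png

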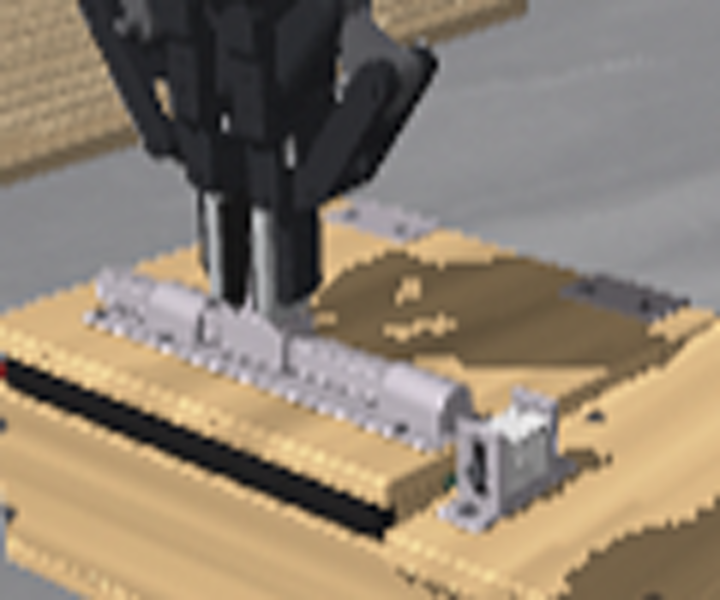

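Run:
```python
from bench import r
from h import *
f=r.grab_frame("scene"); crop(f,325,215,370,255,"s7.png",14)
f=r.grab_frame("wrist"); crop(f,95,180,175,290,"w7.png",5)
yaw=.2785
q=np.array([.469,.2115,0])
def w(p):
    c,s=np.cos(yaw),np.sin(yaw); p=np.array(p)*1e-3; return q+[c*p[0]-s*p[1],s*p[0]+c*p[1],p[2]]
fs=r.grab_frame("scene")
for h in (0,9.3,12.5,16,28):
    print(h,((proj(fs,w((-67,-59,84+h)))[0]-[325,215])*14).round(), ((proj(f,w((-67,-59,84+h)))[0]-[95,180])*5).round())
```

```text
0 [202. 435.] [236. 134.]
9.3 [201. 371.] [190. 160.]
12.5 [201. 349.] [173. 170.]
16 [201. 325.] [154. 181.]
28 [201. 241.] [ 82. 222.]
```

View pics/s7.png

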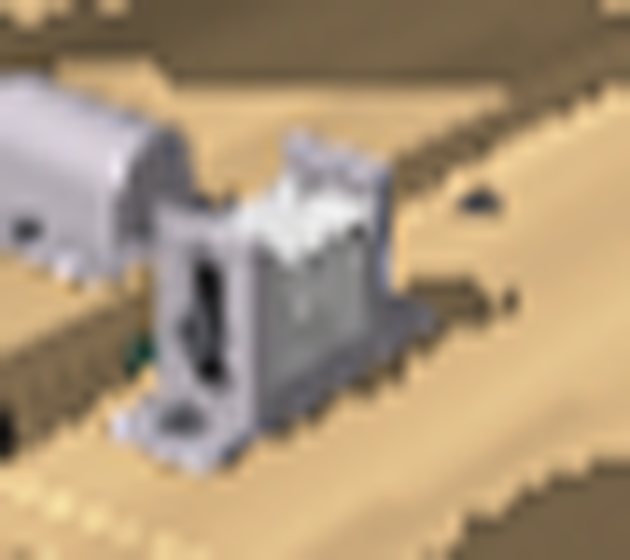

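View pics/w7.png

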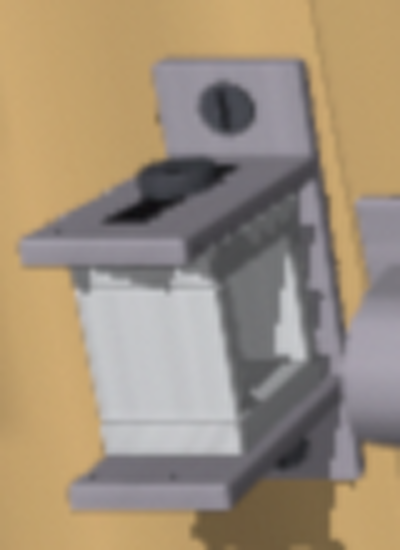

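Call:
send_rows(rows="0 0 -0.002 0 0 0;0 0 -0.002 0 0 0;0 0 0 0 0 0")

```text
clock: 7.1
tcp_pos: [0.4068, 0.2371, 0.1141]
orientation: [-1.56, -0.216, 0.219]
contact_force: [-1.8, -1.8, 2.8]
grip_width: 0.0117
```

Call:
send_rows(rows="0 0 -0.001 0 0 0;0 0 0 0 0 0")

```text
clock: 7.3
tcp_pos: [0.4066, 0.2371, 0.1133]
orientation: [-1.56, -0.216, 0.22]
contact_force: [-4.1, -2.9, 6.4]
grip_width: 0.0123
```

Call:
send_rows(rows="0 0 -0.001 0 0 0;0 0 0 0 0 0")

```text
clock: 7.5
tcp_pos: [0.4063, 0.237, 0.1123]
orientation: [-1.561, -0.216, 0.22]
contact_force: [-4.8, -4.1, 9.4]
grip_width: 0.0122
```

Call:
send_rows(rows="0 0 -0.001 0 0 0;0 0 0 0 0 0")

```text
clock: 7.7
tcp_pos: [0.4061, 0.237, 0.1114]
orientation: [-1.561, -0.215, 0.22]
contact_force: [-6.2, -3.4, 11.3]
grip_width: 0.0118
```

Call:
send_rows(rows="-0.0005 -0.002 0 0 0 0;0 -0.002 0 0 0 0;0 -0.002 0 0 0 0;0.0005 -0.002 0 0 0 0;0.0005 -0.002 0 0 0 0;0.0005 -0.002 0 0 0 0;0 0 0 0 0 0")

```text
clock: 8.4
tcp_pos: [0.409, 0.2269, 0.112]
orientation: [-1.558, -0.219, 0.217]
contact_force: [-1.2, 0.9, 5.7]
grip_width: 0.0121
```

```bash
python3 st.py;  python3 - <<'E'
from bench import r
from h import *
f=r.grab_frame("wrist"); crop(f,100,160,480,360,"w8.png",2)
E
```

```text
8.4 tcp [0.409  0.2269 0.112 ] F [-1.2  0.9  5.7] g 0.0121
toolz [-0.274  0.962  0.002] tooly [ 0.001  0.002 -1.   ] j [-0.71  0.3   0.08  2.15 -0.04  0.68  1.25]
case mm [-53.2  32.4 112. ] Fcase -0.9 1.2
```

View pics/w8.png

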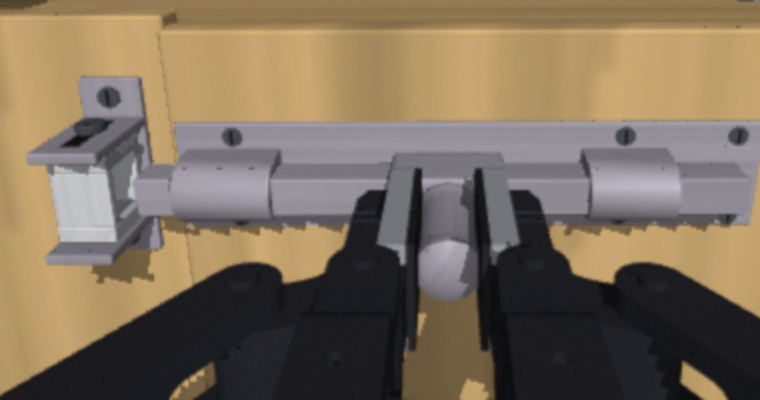

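Call:
send_rows(rows="0 0 -0.001 0 0 0;0 0 -0.001 0 0 0;0.0005 -0.002 0 0 0 0;0.0005 -0.002 0 0 0 0;0 0 0 0 0 0")

```text
clock: 8.95
tcp_pos: [0.4097, 0.2229, 0.1102]
orientation: [-1.558, -0.219, 0.218]
contact_force: [-2.5, 0.2, 10.7]
grip_width: 0.0118
```

```bash
python3 st.py;  python3 - <<'E'
from bench import r
from h import *
f=r.grab_frame("wrist"); crop(f,95,180,195,300,"w9.png",5)
f=r.grab_frame("scene"); crop(f,315,205,370,250,"s9.png",12)
E
```

```text
8.95 tcp [0.4097 0.2229 0.1102] F [-2.5  0.2 10.7] g 0.0118
toolz [-0.275  0.962  0.002] tooly [ 0.001  0.002 -1.   ] j [-0.7   0.31  0.08  2.16 -0.04  0.68  1.26]
case mm [-53.5  28.4 110.2] Fcase -2.4 0.9
```

View pics/w9.png

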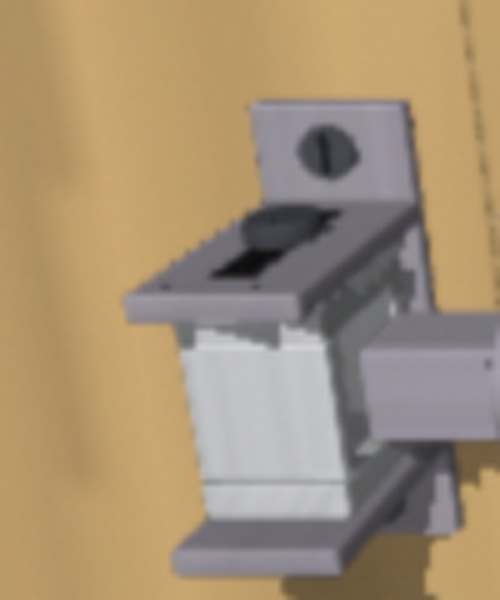

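View pics/s9.png

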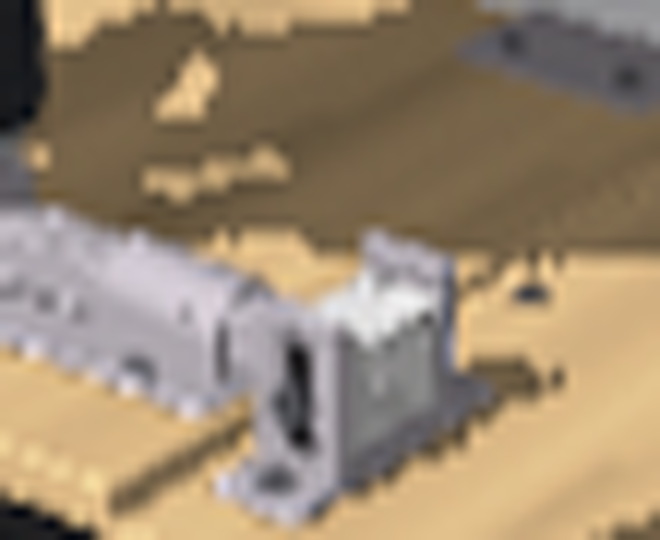

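Call:
send_rows(rows="-0.0003 0 -0.001 0 0 0;-0.0003 0 -0.001 0 0 0;0.0003 -0.001 0 0 0 0;0.0003 -0.001 0 0 0 0;0 0 0 0 0 0")

```text
clock: 9.55
tcp_pos: [0.4096, 0.2223, 0.1084]
orientation: [-1.556, -0.22, 0.218]
contact_force: [-4.4, 2.9, 10.8]
grip_width: 0.0117
```

Call:
send_rows(rows="0.0003 -0.001 0 0 0 0;0 0 0 0 0 0")

```text
clock: 9.75
tcp_pos: [0.4097, 0.2221, 0.1085]
orientation: [-1.555, -0.221, 0.218]
contact_force: [-4.7, 6.6, 10.7]
grip_width: 0.0121
```

Call:
send_rows(rows="0.0003 -0.001 0 0 0 0;0 0 0 0 0 0")

```text
clock: 9.95
tcp_pos: [0.4098, 0.222, 0.1086]
orientation: [-1.554, -0.221, 0.219]
contact_force: [-6.4, 8.6, 11.4]
grip_width: 0.0119
```

```bash
python3 st.py
```

```text
9.95 tcp [0.4098 0.222  0.1086] F [-6.4  8.6 11.4] g 0.0119
toolz [-0.277  0.961  0.005] tooly [ 0.001  0.006 -1.   ] j [-0.7   0.31  0.08  2.16 -0.05  0.67  1.27]
case mm [-53.8  27.5 108.6] Fcase -3.8 10.1
```

Run:
```python
from bench import r
from h import *
f=r.grab_frame("wrist"); crop(f,95,180,215,300,"w10.png",5)
f=r.grab_frame("scene"); crop(f,315,205,370,250,"s10.png",12)
```

```text
(no output)
```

View pics/w10.png

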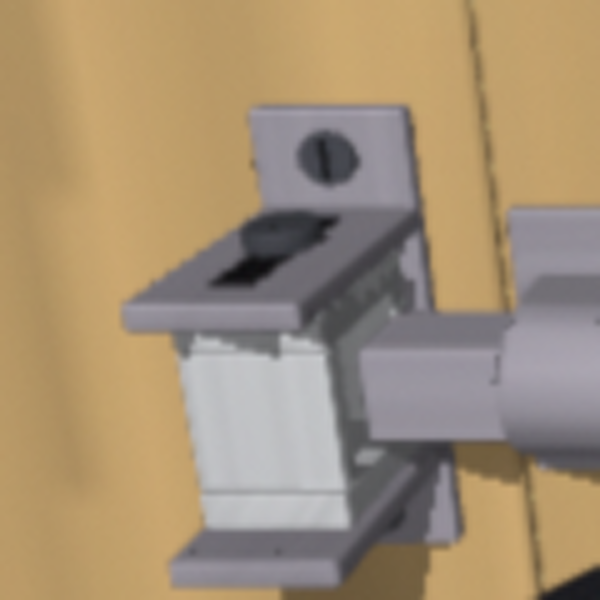

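View pics/s10.png

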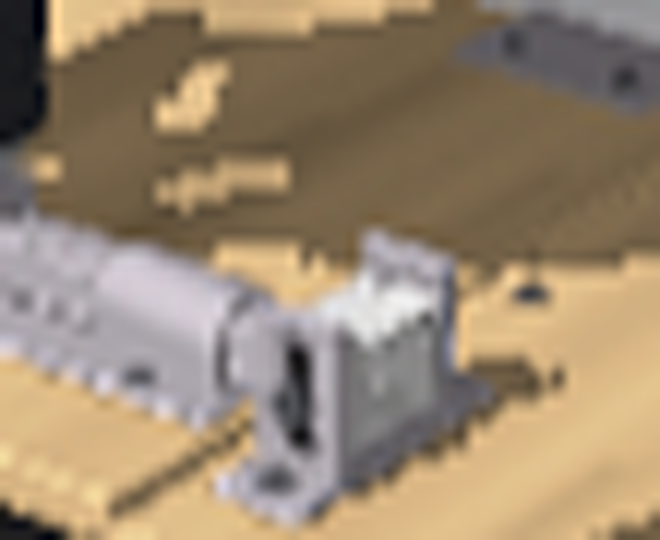

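Run:
```python
import cv2,numpy as np
a=cv2.imread("pics/w7.png")[150:450,180:380]
b=cv2.imread("pics/w10.png")[200:500,280:480]
def e(x): 
    x=cv2.resize(x,None,fx=1.9,fy=1.9,interpolation=cv2.INTER_CUBIC); 
    return (255*np.clip((x/255.-.15)/.75,0,1)**.8).astype('uint8')
cv2.imwrite("pics/ab.png",np.hstack([e(a),e(b)]))
```

```text
(no output)
```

View pics/ab.png

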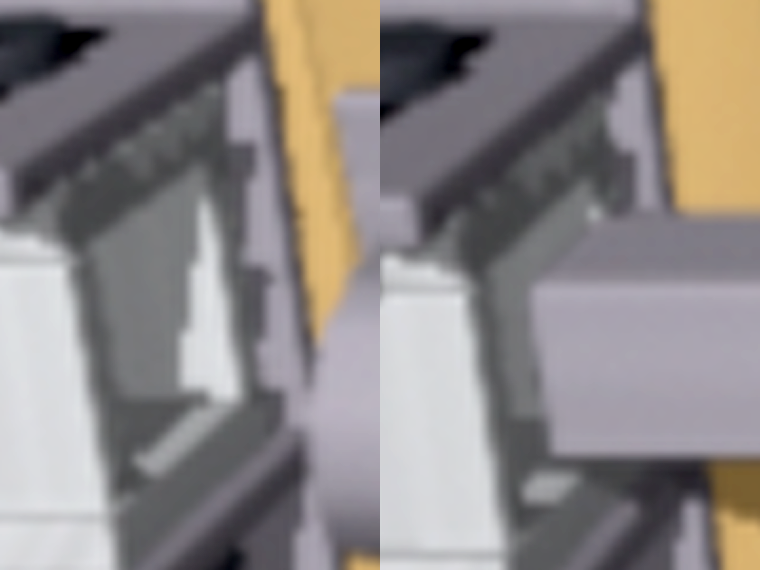

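Call:
send_rows(rows="-0.0008 0.003 0 0 0 0;-0.0003 0.001 0.001 0 0 0;0 0 0.001 0 0 0;0 0 0.001 0 0 0;0 0 0 0 0 0")

```text
clock: 10.55
tcp_pos: [0.4101, 0.223, 0.1112]
orientation: [-1.558, -0.22, 0.216]
contact_force: [0.4, 0.1, 8.0]
grip_width: 0.0118
```

```bash
python3 st.py
python3 - <<'E'
from bench import r
from h import *
f=r.grab_frame("wrist"); crop(f,145,205,215,275,"w11.png",8)
E
```

```text
10.55 tcp [0.4101 0.223  0.1112] F [0.4 0.1 8. ] g 0.0118
toolz [-0.274  0.962  0.002] tooly [ 0.002  0.002 -1.   ] j [-0.7   0.3   0.08  2.16 -0.04  0.68  1.26]
case mm [-53.1  28.4 111.2] Fcase 0.4 -0.0
```

View pics/w11.png

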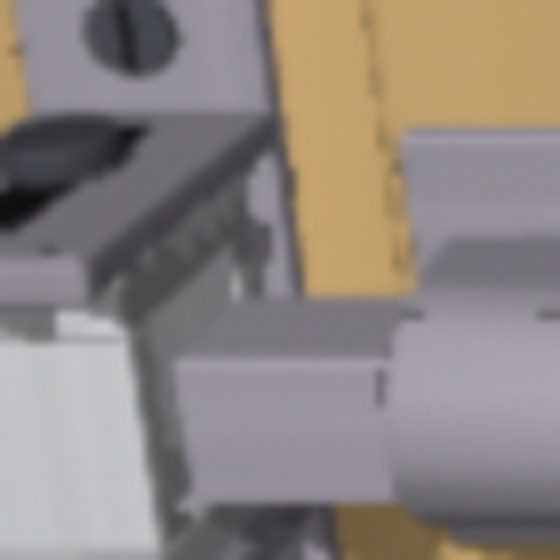

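Call:
send_rows(rows="0.0003 -0.001 0 0 0 0;0.0003 -0.001 0 0 0 0;0 0 0 0 0 0")

```text
clock: 10.9
tcp_pos: [0.4106, 0.2212, 0.1112]
orientation: [-1.557, -0.22, 0.216]
contact_force: [1.0, 2.0, 7.0]
grip_width: 0.012
```

Call:
send_rows(rows="0.0003 -0.001 0 0 0 0;0 0 0 0 0 0")

```text
clock: 11.1
tcp_pos: [0.4109, 0.2203, 0.1112]
orientation: [-1.557, -0.22, 0.216]
contact_force: [-0.3, 1.2, 7.5]
grip_width: 0.0123
```

```bash
python3 st.py
```

```text
11.1 tcp [0.4109 0.2203 0.1112] F [-0.3  1.2  7.5] g 0.0123
toolz [-0.274  0.962  0.002] tooly [ 0.002  0.003 -1.   ] j [-0.7   0.3   0.08  2.16 -0.04  0.68  1.26]
case mm [-53.1  25.5 111.2] Fcase 0.0 1.2
```

Call:
send_rows(rows="0.0003 -0.001 0 0 0 0;0.0003 -0.001 0 0 0 0;0 0 0 0 0 0")

```text
clock: 11.4
tcp_pos: [0.4115, 0.2182, 0.1112]
orientation: [-1.557, -0.22, 0.216]
contact_force: [-0.1, 1.9, 7.3]
grip_width: 0.0116
```

Call:
send_rows(rows="0.0003 -0.001 0 0 0 0;0.0003 -0.001 0 0 0 0;0 0 0 0 0 0")

```text
clock: 11.7
tcp_pos: [0.4121, 0.2162, 0.1112]
orientation: [-1.557, -0.22, 0.216]
contact_force: [-0.7, 2.8, 7.1]
grip_width: 0.0119
```

```bash
python3 st.py
python3 - <<'E'
from bench import r
from h import *
f=r.grab_frame("wrist"); crop(f,145,205,215,275,"w12.png",8)
E
```

```text
11.7 tcp [0.4121 0.2162 0.1112] F [-0.7  2.8  7.1] g 0.0119
toolz [-0.274  0.962  0.002] tooly [ 0.002  0.003 -1.   ] j [-0.69  0.3   0.09  2.16 -0.04  0.68  1.27]
case mm [-53.1  21.3 111.2] Fcase 0.0 2.9
```

View pics/w12.png

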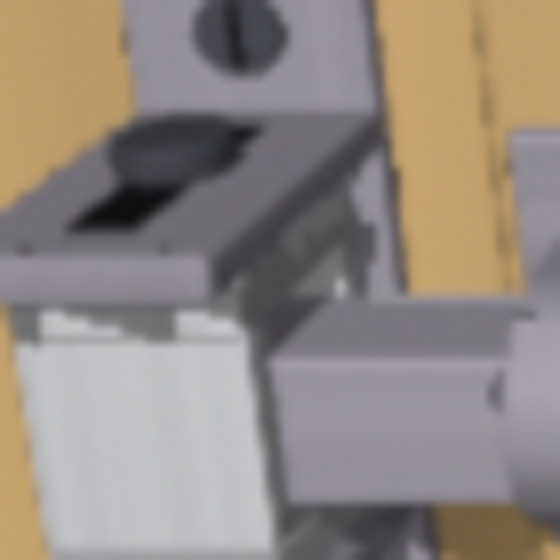

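Call:
send_rows(rows="0.0003 -0.001 0 0 0 0;0.0003 -0.001 0 0 0 0;0.0003 -0.001 0 0 0 0;0 0 0 0 0 0")

```text
clock: 12.15
tcp_pos: [0.413, 0.2132, 0.1112]
orientation: [-1.557, -0.22, 0.216]
contact_force: [0.2, 0.9, 7.8]
grip_width: 0.0122
```

Call:
send_rows(rows="0.0003 -0.001 0 0 0 0;0.0003 -0.001 0 0 0 0;0.0003 -0.001 0 0 0 0;0 0 0 0 0 0")

```text
clock: 12.55
tcp_pos: [0.4138, 0.2102, 0.1112]
orientation: [-1.557, -0.22, 0.216]
contact_force: [-1.2, 1.9, 8.3]
grip_width: 0.0119
```

```bash
python3 st.py
python3 - <<'E'
from bench import r
from h import *
f=r.grab_frame("wrist"); crop(f,145,195,245,295,"w13.png",6)
E
```

```text
12.55 tcp [0.4138 0.2102 0.1112] F [-1.2  1.9  8.3] g 0.0119
toolz [-0.274  0.962  0.002] tooly [ 0.002  0.003 -1.   ] j [-0.68  0.3   0.09  2.16 -0.04  0.68  1.29]
case mm [-53.1  15.  111.2] Fcase -0.6 2.2
```

View pics/w13.png

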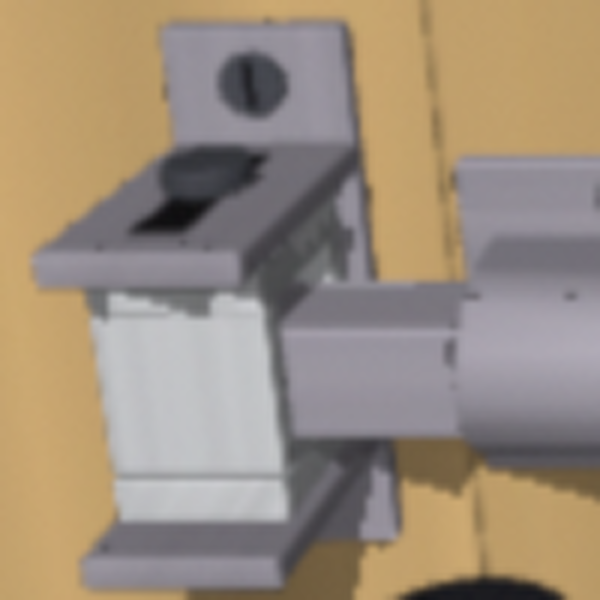

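Call:
send_rows(rows="0.0003 -0.001 0 0 0 0;0.0003 -0.001 0 0 0 0;0.0003 -0.001 0 0 0 0;0.0003 -0.001 0 0 0 0;0 0 0 0 0 0")

```text
clock: 13.1
tcp_pos: [0.415, 0.2062, 0.1112]
orientation: [-1.557, -0.22, 0.216]
contact_force: [-0.3, 1.4, 8.4]
grip_width: 0.0116
```

Call:
send_rows(rows="0.0003 -0.001 0 0 0 0;0.0003 -0.001 0 0 0 0;0.0003 -0.001 0 0 0 0;0 0 0 0 0 0")

```text
clock: 13.5
tcp_pos: [0.4159, 0.2031, 0.1112]
orientation: [-1.558, -0.22, 0.216]
contact_force: [-0.9, 0.2, 7.8]
grip_width: 0.0118
```

Call:
send_rows(rows="0.0003 -0.001 0 0 0 0;0.0003 -0.001 0 0 0 0;0 0 0 0 0 0")

```text
clock: 13.8
tcp_pos: [0.4161, 0.2023, 0.1112]
orientation: [-1.556, -0.221, 0.217]
contact_force: [-1.7, 5.3, 7.2]
grip_width: 0.0121
```

```bash
python3 st.py
python3 - <<'E'
from bench import r
from h import *
f=r.grab_frame("wrist"); crop(f,100,160,480,360,"w14.png",2)
E
```

```text
13.8 tcp [0.4161 0.2023 0.1112] F [-1.7  5.3  7.2] g 0.0121
toolz [-0.275  0.961  0.003] tooly [ 0.002  0.004 -1.   ] j [-0.66  0.3   0.09  2.17 -0.05  0.68  1.31]
case mm [-53.    6.9 111.2] Fcase -0.2 5.5
```

View pics/w14.png

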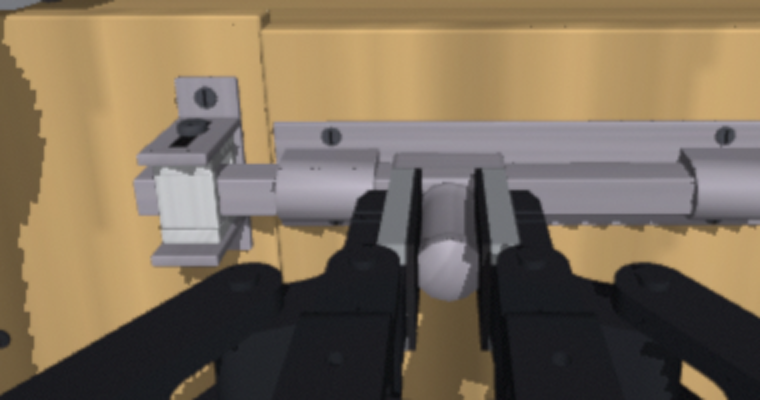

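Call:
send_rows(rows="0.0003 -0.001 0 0 0 0;0.0003 -0.001 0 0 0 0;0 0 0 0 0 0")

```text
clock: 14.15
tcp_pos: [0.4162, 0.2021, 0.1112]
orientation: [-1.554, -0.222, 0.218]
contact_force: [-3.9, 10.0, 5.0]
grip_width: 0.0122
```

```bash
python3 st.py
```

```text
14.15 tcp [0.4162 0.2021 0.1112] F [-3.9 10.   5. ] g 0.0122
toolz [-0.277  0.961  0.005] tooly [ 0.001  0.006 -1.   ] j [-0.66  0.3   0.09  2.17 -0.05  0.68  1.31]
case mm [-53.    6.6 111.2] Fcase -1.0 10.7
```

Call:
send_rows(rows="-0.0004 0.0015 0 0 0 0;-0.0004 0.0015 0 0 0 0;0 0 0.001 0 0 0;0 0 0.001 0 0 0;0 0 0 0 0 0")

```text
clock: 14.65
tcp_pos: [0.4163, 0.2022, 0.1124]
orientation: [-1.558, -0.22, 0.216]
contact_force: [2.6, 5.3, -2.8]
grip_width: 0.0117
```

```bash
python3 st.py
```

```text
14.65 tcp [0.4163 0.2022 0.1124] F [ 2.6  5.3 -2.8] g 0.0117
toolz [-0.275  0.962  0.002] tooly [ 0.002  0.002 -1.   ] j [-0.66  0.3   0.09  2.16 -0.04  0.68  1.31]
case mm [-52.9   6.7 112.4] Fcase 3.9 4.4
```

Call:
send_rows(rows="-0.0003 0.001 -0.0005 0 0 0;0 0 0 0 0 0;0 0 0 0 0 0;0 0 0 0 0 0", grip=0.03)

```text
clock: 15.05
tcp_pos: [0.415, 0.2011, 0.1116]
orientation: [-1.56, -0.217, 0.218]
contact_force: [0.7, -0.5, -0.1]
grip_width: 0.0298
```

```bash
python3 st.py
python3 - <<'E'
from bench import r
from h import *
f=r.grab_frame("wrist"); crop(f,100,160,480,360,"w15.png",2)
E
```

```text
15.05 tcp [0.415  0.2011 0.1116] F [ 0.7 -0.5 -0.1] g 0.0298
toolz [-0.273  0.962 -0.   ] tooly [-0.001 -0.001 -1.   ] j [-0.67  0.3   0.09  2.17 -0.04  0.68  1.3 ]
case mm [-54.5   6.  111.6] Fcase 0.5 -0.6
```

View pics/w15.png

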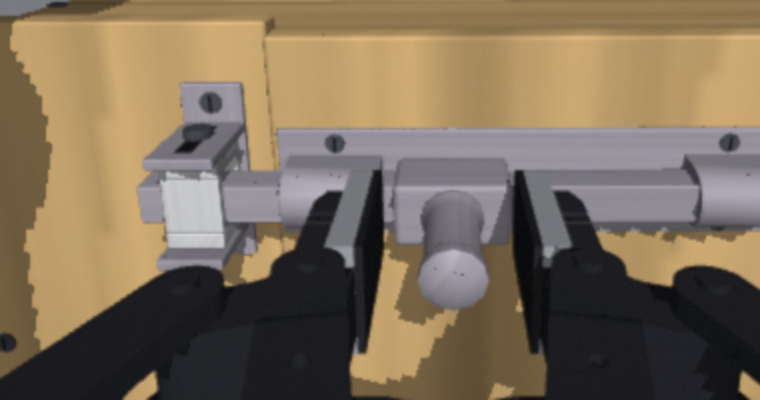

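Call:
send_rows(rows="0 0 0.005 0 0 0;0 0 0.01 0 0 0;0 0 0.02 0 0 0;0 0 0.03 0 0 0;0 0 0.03 0 0 0;0 0 0.02 0 0 0;0 0 0 0 0 0")

```text
clock: 15.8
tcp_pos: [0.417, 0.2025, 0.2305]
orientation: [-1.557, -0.222, 0.213]
contact_force: [-0.4, -0.3, 0.5]
grip_width: 0.0301
```

```bash
python3 st.py
python3 - <<'E'
from bench import r
from h import *
import pickle
f=r.grab_frame("wrist"); pickle.dump(f,open("fw.pkl","wb")); crop(f,160,100,480,320,"w16.png",2.5)
g=r.grab_frame("scene"); crop(g,230,150,400,270,"s16.png",4)
E
```

```text
15.8 tcp [0.417  0.2025 0.2305] F [-0.4 -0.3  0.5] g 0.0301
toolz [-0.273  0.962  0.002] tooly [ 0.005  0.004 -1.   ] j [-0.68  0.12  0.11  2.05 -0.02  0.96  1.28]
case mm [-52.1   6.7 230.5] Fcase -0.5 -0.2
```

View pics/w16.png

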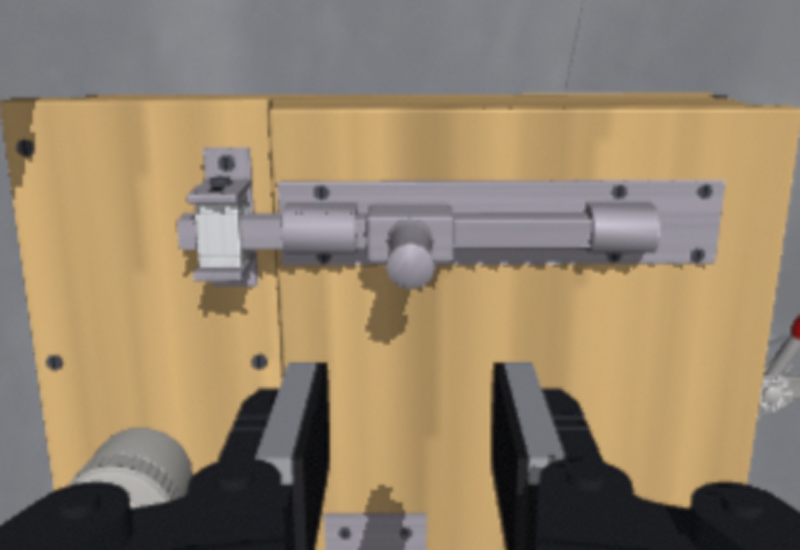

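View pics/s16.png

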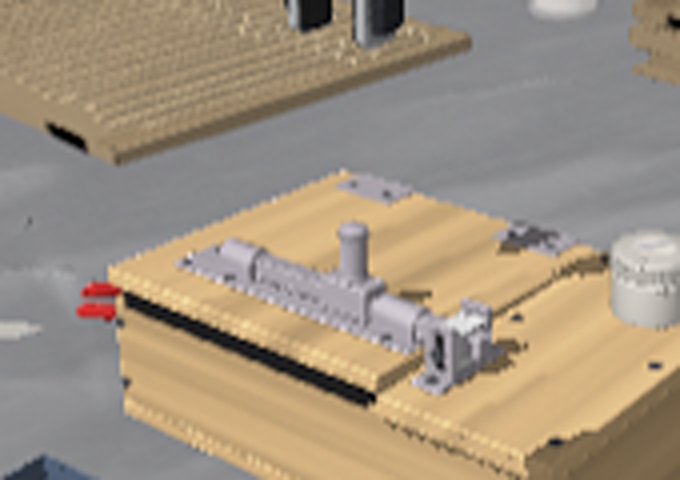

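Run:
```python
import pickle
from h import *
f=pickle.load(open("fw.pkl","rb"))
px=lambda x,y:(160+x/2.5,100+y/2.5)
# yaw from lid front edge & gap
yaw=.2785
ay=np.array([-np.sin(yaw),np.cos(yaw),0]); ax=np.array([np.cos(yaw),np.sin(yaw),0])
def P(x,y,z): p=back(f,px(x,y),z)[0]; return np.array([p@ax,p@ay])*1e3
for z0 in (0.0,-.002):
  print("deck FR",P(2,101,.084+z0)); 
  for r_ in (107,222,362): print("gap",r_,P(272+(r_-107)*13/255,r_,.084+z0))
  print("lid left front",P(800,107,.0925+z0),"right front",P(272,107,.0925+z0))
  print("saddle ends",P(368,245,.110+z0),P(452,245,.110+z0))
  print("knob head top",P(411,268,.137+z0))
  print("bar tip",P(178,232,.099+z0),"eye",P(197,232,.103+z0),P(241,232,.103+z0))
```

```text
deck FR [417.62538442 -58.61587085]
gap 107 [419.8149101   32.91865799]
gap 222 [460.21385676  33.03495612]
gap 362 [514.03834715  33.18990292]
lid left front [419.12097521 208.7381972 ] right front [418.79968154  34.28557543]
saddle ends [461.24174356  66.11964915] [461.29713074  93.40561964]
knob head top [460.50112588  80.00354364]
bar tip [459.7331641    1.65463432] eye [458.65862834   9.09328283] [458.68799117  23.69170221]
deck FR [417.84909617 -59.57150456]
gap 107 [420.05378741  32.59703036]
gap 222 [460.73255391  32.71413402]
gap 362 [514.92985503  32.87015405]
lid left front [419.36214544 209.66154951] right front [419.03855885  33.96394779]
saddle ends [461.81959168  66.01891489] [461.87540047  93.51258093]
knob head top [461.13887086  80.00905751]
bar tip [460.27677113   1.08697002] eye [459.20232938   8.57235312] [459.23190991  23.27900928]
```

Run:
```python
from bench import r
from h import *
f=r.grab_frame("top"); crop(f,250,145,450,310,"topend.png",4)
print(r.get_obs()["contact_force"], r.get_obs()["clock"])
```

```text
[ 0.20336484  0.38484977 -0.05409967] 15.95
```

View pics/topend.png

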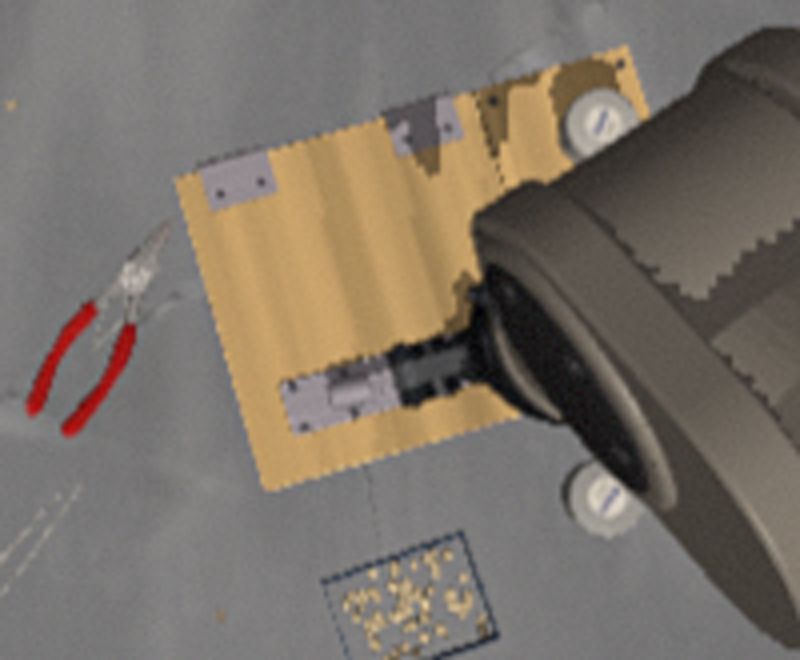

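The final top view shows the lid down. The pliers, the tray and both pots are where they were at the start, and the gripper is clear of everything.

```bash
python3 -c "
from bench import r
print(r.hand_in())"
```

```text
the job is handed in; nothing more can be done
None
```

The lid is shut on its seal and held by the bolt alone, and I handed the job in at about 16 s.

**What I did:** I pushed the lid down by the bolt's saddle and gripped the knob. I squeezed the seal with about 11 N at most in the readings, then slid the bolt across.
- **First try:** the bar was about 3 mm too low and met the keeper at roughly 10 N along the bolt. I stopped, backed off and raised the lid by 3 mm.
- **Second try:** the bar went through with only sliding friction, about 1–3 N. I pushed until it met a firm stop at 10.7 N, then eased off, let go and lifted the gripper 120 mm clear.

**Last checks:**
- **Lid:** it stayed down after I let go.
- **Bolt:** the bar shows through the keeper and 6–7 mm beyond it. In the wrist picture the knob sits at case y of about 3.5 mm, against 4 mm for fully home.
- **Contact:** the tool force was near zero.
- **Bystanders:** the pots, tray and pliers look unmoved.

**What disagreed:**
- **Bolt travel:** the arm moved only about 36 mm with the knob gripped, against the bolt's full 40 mm. The bolt may not have started fully drawn back. The firm stop, the contact point and the knob's final position all point to fully home.
- **Case height:** the bottom edges of the case did not fit its given height in the scene picture, so I relied on force for heights.

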